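# Post the scanner calibration board into its slotted storage case

### The job

Lift the checkered calibration board out of the groove of the turntable stand and put it upright, edge first, through the slot in the top of its storage case; the slot is off to one side and its place is not set exactly, so feel for the slot and do not force the board. Then push the board gently down by its top edge, against the stiff lift inside, until it is fully home, let go, and leave the other things on the bench where they are.

Things in the scene. Friction and masses are not known exactly. Their poses are not given: they have to be found in the camera images.
- board_center (a point): Centre (half-way up) of the loose white checkered calibration board: a rigid upright plate 8 mm thick (its x), 80 mm wide (its y), 110 mm tall (its z, up), about 120 g. It starts standing in the stand's groove, upper 86 mm free; grasp it across its thickness near the top edge, mid-width. More than 30 N between board and case (collar, lift) would crack it.
- stand: Fixed turntable stand: black disc, 156 mm diameter, top 18 mm above the table, carrying a grey holder (30 x 94 mm, up to 42 mm above the table) whose groove, 9.7 mm wide and 24 mm deep, along the stand's y, holds the board. Origin: centre of the underside, on the table.
- case: Fixed grey storage case, 100 mm (its x) by 130 mm (its y), body 110 mm tall, with a bare metal slotted collar on top: 72 (x) x 116 mm, 15 mm thick, flat top 125 mm above the table. Origin: centre of the underside, on the table.
- case_top (a point): Middle of the case at the collar's top, 125 mm above the table; axes as the case. Slot: along y, 86 mm long (centred in y), 10 mm wide in x, 30 mm deep, 1 mm lead-in on the long lips. Its centre lies anywhere from 5 to 25 mm from this point towards the case's +x: not measured; see or feel for it. The clamped collar is cushioned: it sinks 1 mm per 3 N, at most 6 mm.
- spool: Bystander: small grey filament spool lying flat, 90 mm diameter, 45 mm tall; origin at the centre of its underside. Leave alone.
- glue: Bystander: slim white bottle standing upright, 30 mm diameter, 90 mm tall; origin at the centre of its underside. Leave alone.
- pulley: Bystander: small printed pulley lying flat, 44 mm diameter, 20 mm tall; origin at the centre of its underside. Leave alone.
- case_home (a point): Point in the middle of the case at the home height of the board's centre, 74 mm above the table (board's top edge then 129 mm up, 4 mm proud of the collar). A hidden lift carries the board: its platform starts 49 to 74 mm above the table, goes down under about 6 N to a hard stop at 19 mm, and stays where left.
Mind the look-alikes: they are no part of the job. What is shaped like the part that bears board_center but yellow is not meant. Of the things that look like the case, the smaller one is meant.

How it is judged:
On the way, in this order (a step that is already met when the one before it is completed fails the run):
1. the board is lifted clear of the stand's groove (z of board_center in the frame of stand above 0.11 m), for 0.1 s.
2. the board stands upright in the slot, its lower edge at least 25 mm below the collar's top (z of board_center in the frame of case_top below 0.03 m and x of board_center in the frame of case_top between 0 and 0.03 m and y of board_center in the frame of case_top between -0.01 and 0.01 m and angle between board_center's own z axis and vertical below 0.2 rad), for 0.1 s.
At the end, for the whole second after the job is handed in: The board is upright (within 0.15 rad) in the case's slot and fully home: its centre is no more than 3.5 mm above the home height of 74 mm over the table (top edge at most 7.5 mm above the collar), 0 to 30 mm along the case's +x from its middle and within 10 mm of it along y, and at rest (z of board_center in the frame of case_top below -0.0475 m and x of board_center in the frame of case_top between 0 and 0.03 m and y of board_center in the frame of case_top between -0.01 and 0.01 m and angle between board_center's own z axis and vertical below 0.15 rad and linear speed of board below 0.02 m/s); the robot touches nothing.
It fails at once if the board is pressed against the case, its collar or lift with more than 30 N (contact force between board and case above 30 N).
It fails at once if the board is tipped over (angle between board_center's own z axis and vertical above 0.7 rad).
It fails at once if the spool, the bottle or the pulley is moved by more than 30 mm or the bottle tipped (distance of any of spool, glue, pulley from where it was at the start of the episode above 0.03 m or angle between glue's own z axis and vertical above 0.5 rad).
It also fails if it takes over 67 s, if anything falls off the work surface, if the arm or the gripper's body presses on something with over 40 N, if the wrist force passes 120 N, or if a joint passes its speed limit or range.

### The arm

A 6-joint arm with a two-finger parallel gripper is mounted at the origin on the work surface. World frame = base frame: x ahead of the robot, y to its left, z up, the work surface at z = 0. Lengths are in m, angles in rad, forces in N, time in s.
With the tool pointing down it reaches from about 0.4 to 0.825 m from the base axis. Payload 7 kg.
Tool frame: the origin (TCP) lies between the finger pads; the fingertips stand 25 mm ahead of it and the grasp point (between the pads) lies 6 mm ahead of it; z points along the fingers, y is the direction in which the jaws open and shut (so a half turn about z gives the same grasp; the last joint's range is limited). The gripper opens to 85 mm and grips with 20 to 120 N. Pads are 22 mm wide; open, the fingers measure 114 mm over their backs; the gripper's body (76 mm by 85 mm) begins 54 mm behind the grasp point. The pads swing forward as they close: fully open they stand 13 mm farther back than shut.
Start: joints at [1.429, 0.359, 0.012, 0, -1.224, -0.288], TCP at [0.281, 0.614, 0.256] pointing down, gripper open.
Joint ranges: [-3.07, 3.07], [-1.43, 2.12], [-1.02, 1.25], [-3.03, 1.67], [-3.05, -0], [-3.03, 3.03]. Speed limits (rad/s): [2.39, 2.39, 3.01, 3.14, 3.14, 3.14].

### API

Orientations are given as a unit quaternion [x, y, z, w].
In Python, from bench import ctrl, imaging, ticket gives the robot as it stands.
- The arm moves only by the shell command python3 -m jog 'ROWS' [FORCE]. ROWS is JSON, a list of rows, each a list of 3 entries, a list of its own where there are three numbers: the shift along the world's x, y, z in m, then the turn about the world's z in rad, then the finger opening in m, from 0 to 0.0854. A call has 1 to 12 rows; each row is the pose to reach, as a shift and turn from the pose commanded when the call began; what a row does not reach only later rows make up. A row lasts 1/12 s, in which the tool goes at most 41.7 mm and 7.16 degrees, less where a joint would pass 70% of its speed; a pose out of reach is approached as far as the arm can. A call with a gripper value outside its range is refused whole. The fingers move at their own pace and stop on an object; FORCE is the grip in N (left out, the last holds). Time passes only in rows, so rows that repeat a pose let the fingers close. It gives the time, the measured TCP pose, the force and the opening at its end, in the units of the state.
- ctrl.state(): the state, without advancing time (a new reading comes with each control period).
- imaging.capture(name): name is "scene" or "top"; returns a dict with "frame" (420x560x3 uint8, blue, green, red), "vertical_fov" (degrees; the focal length in pixels is half the picture's height over the tangent of half this angle, whatever the lens; pixels are square), "cx", "cy" (the principal point, pixels), "world_from_camera" (4x4, takes a point from camera to world coordinates). Camera axes: x right, y up, looking along -z (the intrinsics and any distortion apply to the point x, -y, -z); pixel columns grow to the right and rows downward; lengths in m; the calibration is good to about 2 mm. A picture is of the moment at which its call begins. There is no depth.
- ticket.job_done(): hands the job in, once; it reports no verdict.
The state is a dict: "t": time; "joint_positions": joint angles; "qd": joint speeds; "tau": joint torques, N m; "tool_pos": TCP position; "orientation": TCP orientation; "wrist_force": force on the tool from outside, world axes, zero at the start; "moment": the same for the moment, N m; "grip_width": opening from 0.0 (shut) to 1.0 (fully open).
Only numpy, scipy, OpenCV 4.12 (cv2) and the standard library are available. Lean on these libraries where they do the work, as an engineer would, in place of code of your own. Each camera call takes 0.05 s, during which the arm holds its last target.

## Working session

There is one attempt and no reset: what is moved stays moved. The work goes in short steps, Python scripts to look and compute and a shell command to move; the robot and the scene stay as the last step left them, time stands still between calls to the robot, and variables do not carry over. Pictures are saved under pics/ and viewed, and the job is handed in when it is done.

```bash
ls -la; mkdir -p pics
python3 - <<'E'
from bench import ctrl, imaging
import cv2
s=ctrl.state(); print(s)
for n in ("scene","top"):
    c=imaging.capture(n); cv2.imwrite(f"pics/{n}0.png",c["frame"])
    print(n,{k:v for k,v in c.items() if k!="frame"})
E
```

```text
total 12
drwxr-xr-x  3 agent agent 4096 Dec  6 15:21 .
drwxr-xr-x 23 root  root  4096 Dec  6 15:21 ..
drwxr-xr-x  2 agent agent 4096 Dec  6 15:21 pics
{'t': 0.0, 'joint_positions': array([ 1.42909311e+00,  3.59391420e-01,  1.10525131e-02, -3.68261526e-04,
       -1.22411384e+00, -2.88094319e-01]), 'qd': array([ 0.00031087,  0.00070637,  0.00124926, -0.00116781,  0.0010512 ,
        0.00060138]), 'tau': array([-5.82789035e-04, -5.83320665e+01,  2.93435490e+01,  6.93665385e+00,
       -5.77242288e-03, -1.19593287e-05]), 'tool_pos': array([0.28109703, 0.61318797, 0.2553547 ]), 'orientation': array([ 9.76984262e-01, -2.13309716e-01, -1.12093334e-04,  8.38652801e-04]), 'wrist_force': array([0.51090903, 0.18657158, 0.2746853 ]), 'moment': array([-0.00993746, -0.00394089, -0.00185696]), 'grip_width': 1.0012647155523005}
scene {'vertical_fov': 49.984875791357965, 'cx': 274.61112902815205, 'cy': 208.51776693371153, 'world_from_camera': array([[ 0.79811548, -0.43968547,  0.41193249,  0.850108  ],
       [ 0.60247192,  0.57529205, -0.5532329 , -0.48637568],
       [ 0.00626699,  0.6897215 ,  0.72404764,  0.73597212],
       [ 0.        ,  0.        ,  0.        ,  1.        ]])}
top {'vertical_fov': 53.96237370908482, 'cx': 274.264189748877, 'cy': 204.04952978771257, 'world_from_camera': array([[-0.01673663,  0.99819445, -0.05768646,  0.46724006],
       [-0.99982922, -0.01625602,  0.0087907 ,  0.0136339 ],
       [ 0.00783707,  0.05782374,  0.99829605,  1.04894626],
       [ 0.        ,  0.        ,  0.        ,  1.        ]])}
```

View pics/scene0.png

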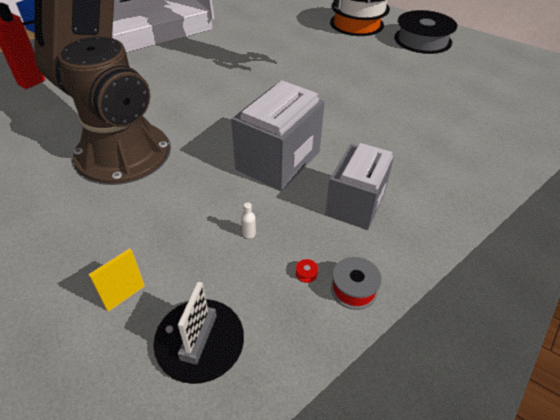

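View pics/top0.png

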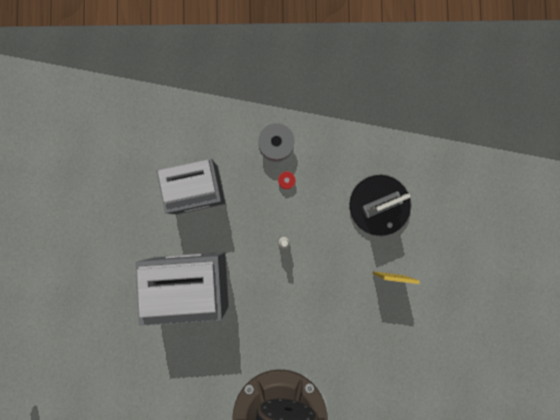

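Scene: white checkered board in the black disc's holder at about (195,318); yellow plate at (118,280) is the look-alike. Two slotted cases: the large one at (280,125) and the small one at (362,180). The smaller is meant. In the top view the board is at (393,202), the small case at (189,185) and the large case at (177,288). I'll confirm with enlarged crops.

Run:
```python
import cv2,numpy as np
t=cv2.imread("pics/top0.png"); s=cv2.imread("pics/scene0.png")
def crop(im,x,y,w,h,k,n): cv2.imwrite(n,cv2.resize(im[y:y+h,x:x+w],None,fx=k,fy=k,interpolation=cv2.INTER_CUBIC))
A=cv2.resize(t[150:220,150:230],(400,350),interpolation=cv2.INTER_CUBIC)
B=cv2.resize(t[165:245,345:425],(350,350),interpolation=cv2.INTER_CUBIC)
cv2.imwrite("pics/ctop.png",np.hstack([A,B]))
A=cv2.resize(s[140:230,315:405],(400,400),interpolation=cv2.INTER_CUBIC)
B=cv2.resize(s[280:380,150:250],(400,400),interpolation=cv2.INTER_CUBIC)
cv2.imwrite("pics/cscene.png",np.hstack([A,B]))
```

```text
(no output)
```

View pics/ctop.png

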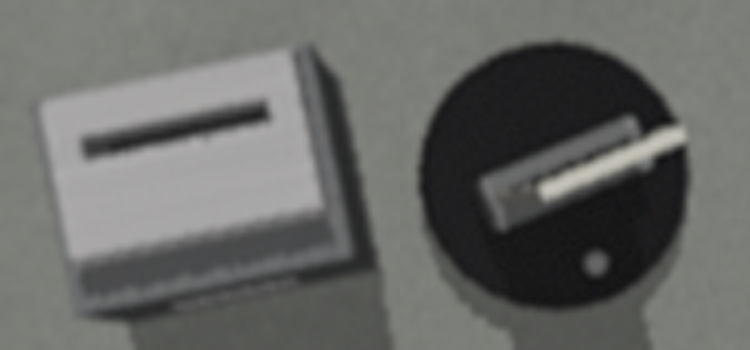

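View pics/cscene.png

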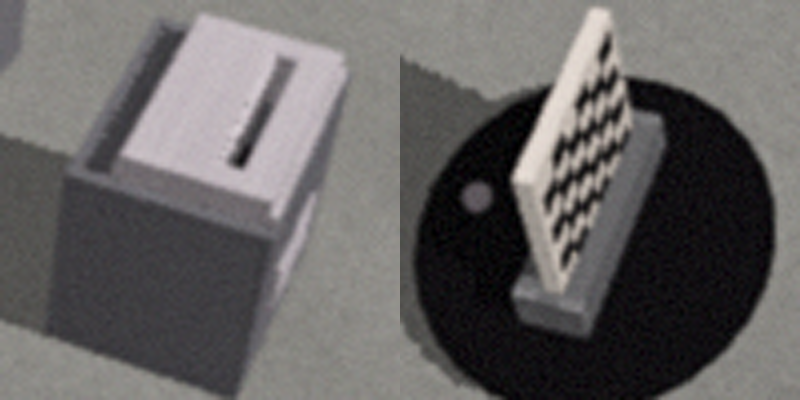

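The crops confirm it: the white checkered board stands in the grey holder on the disc. The small case has its slot on the far side (from the robot), so the case's +x points roughly world +x. Now the measurements.

```bash
cat > h.py <<'E'
import cv2,numpy as np
from bench import ctrl, imaging
def cam(c):
    h=c["frame"].shape[0]; f=h/2/np.tan(np.radians(c["vertical_fov"])/2)
    return f,c["cx"],c["cy"],np.array(c["world_from_camera"])
def ray(c,uv):
    f,cx,cy,T=cam(c); d=np.array([(uv[0]-cx)/f,-(uv[1]-cy)/f,-1.]); return T[:3,3],T[:3,:3]@d
def plane(c,uv,z):
    o,d=ray(c,uv); return o+d*(z-o[2])/d[2]
def proj(c,p):
    f,cx,cy,T=cam(c); q=T[:3,:3].T@(np.array(p)-T[:3,3]); return np.array([cx+f*q[0]/-q[2],cy-f*q[1]/-q[2]])
def tri(c1,u1,c2,u2):
    o1,d1=ray(c1,u1);o2,d2=ray(c2,u2); A=np.array([d1,-d2]).T
    s=np.linalg.lstsq(A,o2-o1,rcond=None)[0]; a=o1+s[0]*d1;b=o2+s[1]*d2
    return (a+b)/2,np.linalg.norm(a-b)
E
python3 - <<'E'
from h import *
t=imaging.capture("top"); s=imaging.capture("scene")
def comps(im,roi,lo,hi=255,ch=None):
    x,y,w,h=roi; g=cv2.cvtColor(im,cv2.COLOR_BGR2GRAY)[y:y+h,x:x+w]
    g=cv2.resize(g,None,fx=4,fy=4,interpolation=cv2.INTER_CUBIC)
    m=cv2.inRange(g,lo,hi); cs,_=cv2.findContours(m,cv2.RETR_EXTERNAL,cv2.CHAIN_APPROX_NONE)
    out=[]
    for c in sorted(cs,key=cv2.contourArea)[::-1][:3]:
        c=(c.astype(np.float32)+.5)/4-.5+np.array([x,y],np.float32); out.append(c)
    return out
b=comps(t["frame"],(365,185,60,40),150)
for c in b[:2]:
    print("board top",cv2.contourArea(c),cv2.minAreaRect(c))
R=cv2.boxPoints(cv2.minAreaRect(b[0])); print(R)
for z in (.128,): print([plane(t,p,z).round(4) for p in R], plane(t,cv2.minAreaRect(b[0])[0],z).round(4))
# collar & slot in top
k=comps(t["frame"],(155,155,70,60),130)
for c in k[:2]:
    r=cv2.minAreaRect(c); print("collar",cv2.contourArea(c),r,[plane(t,p,.125).round(4) for p in cv2.boxPoints(r)])
k=comps(t["frame"],(163,165,44,22),0,100)
for c in k[:2]:
    r=cv2.minAreaRect(c); print("slot",cv2.contourArea(c),r,plane(t,r[0],.125).round(4),[plane(t,p,.125).round(4) for p in cv2.boxPoints(r)])
# collar in scene
k=comps(s["frame"],(320,135,80,60),165)
for c in k[:2]:
    r=cv2.minAreaRect(c); q=cv2.approxPolyDP(c,2.5,True); print("collar s",cv2.contourArea(c),q[:,0].tolist(),[plane(s,p[0],.125).round(4).tolist() for p in q])
k=comps(s["frame"],(368,150,24,34),0,110)
for c in k[:2]:
    r=cv2.minAreaRect(c);print("slot s",cv2.contourArea(c),r,[plane(s,p,.125).round(4) for p in cv2.boxPoints(r)])
for n,pt,ps in (("near",(377.9,208.4),(181.7,325)),("far",(410.6,195.2),(200,282.8))): print(n,tri(t,pt,s,ps))
E
python3 - <<'E'
import cv2
s=cv2.imread("pics/scene0.png");t=cv2.imread("pics/top0.png")
cv2.imwrite("pics/b1.png",cv2.resize(s[278:368,165:225],None,fx=8,fy=6.5,interpolation=cv2.INTER_CUBIC))
E
```

```text
board top 113.84375 ((393.3498840332031, 201.7314453125), (3.9924185276031494, 35.71571350097656), 66.66596221923828)
[[376.16193 206.97183]
 [408.95648 192.82516]
 [410.53784 196.49106]
 [377.7433  210.63773]]
[array([ 0.5102, -0.2226,  0.128 ]), array([ 0.5408, -0.2974,  0.128 ]), array([ 0.5325, -0.3006,  0.128 ]), array([ 0.5019, -0.2259,  0.128 ])] [ 0.5213 -0.2616  0.128 ]
collar 1716.09375 ((185.25308227539062, 180.02481079101562), (34.10215377807617, 52.41273880004883), 78.00917053222656) [array([0.6044, 0.27  , 0.125 ]), array([0.6273, 0.1547, 0.125 ]), array([0.5516, 0.1393, 0.125 ]), array([0.5289, 0.2542, 0.125 ])]
collar 0.5625 ((157.25, 191.875), (1.0, 0.75), 90.0) [array([0.5534, 0.2683, 0.125 ]), array([0.5534, 0.2666, 0.125 ]), array([0.5511, 0.2666, 0.125 ]), array([0.5511, 0.2683, 0.125 ])]
slot 131.84375 ((184.66152954101562, 175.57606506347656), (4.030552387237549, 37.558197021484375), 78.2118148803711) [0.588  0.2059 0.125 ] [array([0.5845, 0.2481, 0.125 ]), array([0.6006, 0.1655, 0.125 ]), array([0.5916, 0.1637, 0.125 ]), array([0.5756, 0.2463, 0.125 ])]
collar
[... 318 characters left out ...]
 [0.6427, 0.1352, 0.125]]
slot s 66.78125 ((373.425048828125, 165.2750244140625), (3.5777084827423096, 26.385601043701172), 26.56505012512207) [array([0.5946, 0.1637, 0.125 ]), array([0.578 , 0.2448, 0.125 ]), array([0.5859, 0.2442, 0.125 ]), array([0.602 , 0.1634, 0.125 ])]
slot s 60.9375 ((388.0497741699219, 173.21487426757812), (4.591327667236328, 24.27060317993164), 25.016895294189453) [array([0.6282, 0.1636, 0.125 ]), array([0.6135, 0.2368, 0.125 ]), array([0.6233, 0.2364, 0.125 ]), array([0.6374, 0.1636, 0.125 ])]
near (array([ 0.50154026, -0.26038091,  0.0349291 ]), np.float64(0.026738324363012878))
far (array([ 0.53960233, -0.26611484,  0.20352552]), np.float64(0.026217534400205834))
```

View pics/b1.png

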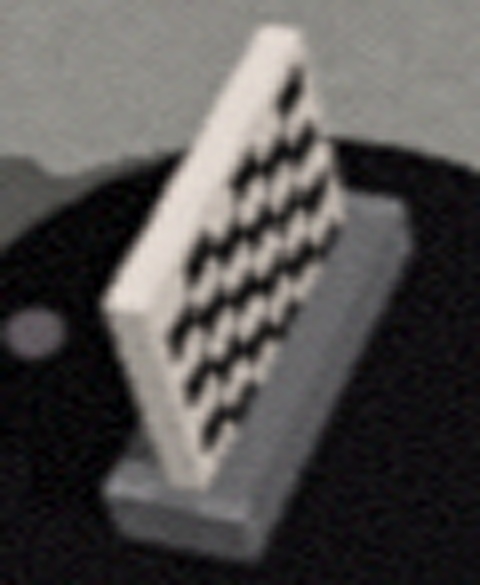

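Run:
```python
from h import *
t=imaging.capture("top"); s=imaging.capture("scene")
N=tri(t,(409.75,194.66),s,(179.7,325.0)); F=tri(t,(376.95,208.8),s,(199.6,282.4))
print(N,F); m=(N[0]+F[0])/2; d=F[0]-N[0]; print("mid",m,"len",np.linalg.norm(d),"ang",np.degrees(np.arctan2(d[1],d[0])))
# collar height: corners top vs scene (far-left, near-left, far-right)
# outer contour corners of the collar top-face
st=ctrl.state(); from scipy.spatial.transform import Rotation as R
r=R.from_quat(st["orientation"]).as_matrix(); print(r[:,1],r[:,2],np.degrees(np.arctan2(r[1,1],r[0,1])))
# slot corners
top=[(0.5845,.2481),(.6006,.1655),(.5916,.1637),(.5756,.2463)]
for z in(.125,):
  a=plane(t,(184.66,175.58),z);b=plane(s,(373.43,165.28),z);print("slot mid",a,b)
tt=tri(t,(184.66,175.58),s,(373.43,165.28));print("slot mid tri",tt)
```

```text
(array([ 0.53641733, -0.29934584,  0.12765018]), np.float64(0.0006345953979921155)) (array([ 0.50598827, -0.22505539,  0.12543746]), np.float64(0.0004824831848546851))
mid [ 0.5212028  -0.26220062  0.12654382] len 0.0803112366320534 ang 112.27380623449187
[-4.16742613e-01 -9.09024352e-01  5.67568841e-04] [-1.81695015e-04 -5.41073176e-04 -9.99999837e-01] -114.62910939152103
slot mid [0.58803626 0.20591853 0.125     ] [0.59038805 0.20289131 0.125     ]
slot mid tri (array([0.58869558, 0.20678755, 0.12140161]), np.float64(0.00043716822739030714))
```

Board top edge: middle (0.521, -0.262), about 0.127 m high, width along 112°. Slot centre: about (0.589, 0.205), along 101°. Moving to the board by a raised path.

```bash
python3 -m jog '[[[0.02,-0.02,0.02],-0.03,0.05],[[0.04,-0.05,0.04],-0.07,0.05],[[0.06,-0.08,0.045],-0.1,0.05],[[0.08,-0.11,0.045],-0.14,0.05],[[0.1,-0.14,0.045],-0.18,0.05],[[0.12,-0.17,0.045],-0.22,0.05],[[0.14,-0.2,0.045],-0.26,0.05],[[0.16,-0.23,0.045],-0.3,0.05],[[0.18,-0.26,0.045],-0.34,0.05],[[0.2,-0.29,0.045],-0.38,0.05],[[0.21,-0.325,0.045],-0.42,0.05],[[0.22,-0.36,0.045],-0.46,0.05]]' 60
python3 -m jog '[[[0.0,-0.04,0],-0.05,0.05],[[0.0,-0.08,0],-0.1,0.05],[[0.0,-0.12,0],-0.15,0.05],[[0.005,-0.16,0],-0.18,0.05],[[0.01,-0.2,0],-0.22,0.05],[[0.01,-0.24,0],-0.25,0.05],[[0.015,-0.28,0],-0.28,0.05],[[0.02,-0.32,0],-0.292,0.05],[[0.02,-0.36,0],-0.292,0.05],[[0.02,-0.4,0],-0.292,0.05],[[0.02,-0.44,0],-0.292,0.05],[[0.02,-0.48,0],-0.292,0.05]]'
```

```text
t: 1.3
tool_pos: [0.5018, 0.2519, 0.3011]
orientation: [0.902, -0.431, -0.0, 0.0]
wrist_force: [0.5, 0.9, -0.0]
grip_width: 0.582
t: 2.3
tool_pos: [0.5209, -0.2284, 0.3016]
orientation: [0.83, -0.557, 0.0, -0.0]
wrist_force: [1.1, 0.3, 0.9]
grip_width: 0.586
```

```bash
python3 -m jog '[[[0,-0.017,-0.02],0,0.05],[[0,-0.034,-0.06],0,0.05],[[0,-0.034,-0.09],0,0.05],[[0,-0.034,-0.12],0,0.05],[[0,-0.034,-0.13],0,0.05],[[0,-0.034,-0.13],0,0.05]]'
python3 - <<'E'
from h import *
for n in ("scene","top"):
    c=imaging.capture(n); 
    im=c["frame"]; x,y=(130,210) if n=="scene" else (340,150)
    cv2.imwrite(f"pics/{n}1.png",cv2.resize(im[y:y+150,x:x+130],None,fx=4,fy=4,interpolation=cv2.INTER_CUBIC))
print(ctrl.state()["tool_pos"])
E
```

```text
t: 2.8
tool_pos: [0.5197, -0.2602, 0.1687]
orientation: [0.83, -0.557, -0.002, 0.001]
wrist_force: [0.0, 0.2, 0.0]
grip_width: 0.588
[ 0.52210553 -0.26054774  0.17256448]
```

View pics/scene1.png

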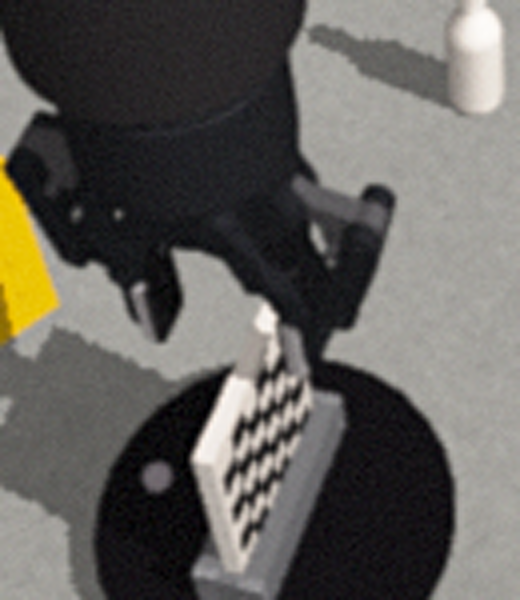

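View pics/top1.png

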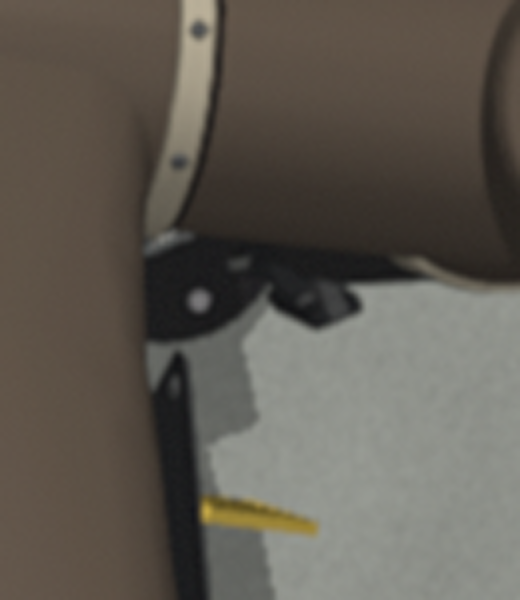

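The scene view shows the open fingers straddling the board's upper edge (crop tips at about (160,330) and (310,350)), not touching. The top view is hidden by the arm. Descend and grip.

```bash
python3 -m jog '[[[0,-0.001,-0.016],0,0.05],[[0,-0.001,-0.032],0,0.05],[[0,-0.001,-0.042],0,0.05],[[0,-0.001,-0.048],0,0.05],[[0,-0.001,-0.048],0,0.05]]' 30
python3 -m jog '[[[0,0,0],0,0.03],[[0,0,0],0,0.0],[[0,0,0],0,0],[[0,0,0],0,0],[[0,0,0],0,0],[[0,0,0],0,0],[[0,0,0],0,0],[[0,0,0],0,0]]' 30
```

```text
t: 3.32
tool_pos: [0.5215, -0.2612, 0.1234]
orientation: [0.831, -0.557, -0.0, 0.0]
wrist_force: [0.4, 0.1, 0.3]
grip_width: 0.581
t: 3.98
tool_pos: [0.5218, -0.2616, 0.1242]
orientation: [0.831, -0.557, 0.001, -0.0]
wrist_force: [-0.0, 1.2, 4.7]
grip_width: 0.086
```

```bash
python3 -m jog '[[[0,0,0.005],0,0],[[0,0,0.012],0,0],[[0,0,0.022],0,0],[[0,0,0.034],0,0],[[0,0,0.05],0,0],[[0,0,0.066],0,0],[[0,0,0.082],0,0],[[0,0,0.1],0,0],[[0,0,0.118],0,0],[[0,0,0.136],0,0],[[0,0,0.15],0,0],[[0,0,0.15],0,0]]'
python3 - <<'E'
from h import *
c=imaging.capture("scene"); cv2.imwrite("pics/scene2.png",cv2.resize(c["frame"][150:350,100:300],None,fx=3,fy=3,interpolation=cv2.INTER_CUBIC))
E
```

```text
t: 4.98
tool_pos: [0.5223, -0.262, 0.2775]
orientation: [0.831, -0.557, 0.003, -0.001]
wrist_force: [0.3, -0.6, -0.6]
grip_width: 0.087
```

View pics/scene2.png

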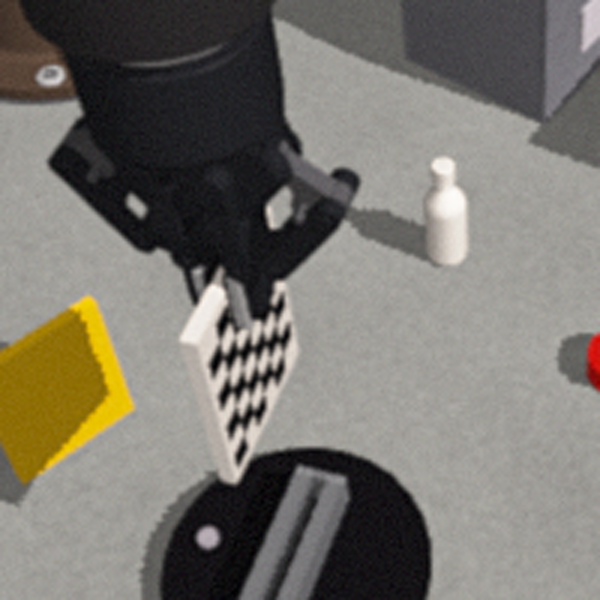

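Scene2: the board is held upright at (240,370) in the crop, clear of the now empty groove. Carry it over to the case.

```bash
python3 -m jog '[[[0.005,0.015,0.005],-0.01,0],[[0.01,0.04,0.01],-0.03,0],[[0.015,0.075,0.01],-0.05,0],[[0.02,0.11,0.01],-0.07,0],[[0.025,0.145,0.01],-0.09,0],[[0.03,0.18,0.01],-0.11,0],[[0.035,0.215,0.01],-0.13,0],[[0.04,0.25,0.01],-0.15,0],[[0.045,0.285,0.01],-0.17,0],[[0.05,0.315,0.01],-0.194,0],[[0.055,0.34,0.01],-0.194,0],[[0.055,0.36,0.01],-0.194,0]]'
python3 -m jog '[[[0.003,0.02,0],0,0],[[0.006,0.045,0],0,0],[[0.009,0.07,0],0,0],[[0.012,0.09,0],0,0],[[0.012,0.1,0],0,0],[[0.012,0.106,0],0,0],[[0.012,0.108,0],0,0],[[0.012,0.108,0],0,0],[[0.012,0.108,0],0,0]]'
python3 - <<'E'
from h import *
for n,(x,y) in (("scene",(300,40)),("top",(130,120))):
    c=imaging.capture(n); cv2.imwrite(f"pics/{n}3.png",cv2.resize(c["frame"][y:y+150,x:x+140],None,fx=4,fy=4,interpolation=cv2.INTER_CUBIC))
s=ctrl.state();print(s["tool_pos"],s["wrist_force"],s["orientation"])
E
```

```text
t: 6.03
tool_pos: [0.5761, 0.1006, 0.2821]
orientation: [0.773, -0.635, -0.0, 0.001]
wrist_force: [-0.4, -0.1, -1.8]
grip_width: 0.09
t: 6.78
tool_pos: [0.5881, 0.2057, 0.2832]
orientation: [0.772, -0.635, -0.0, 0.0]
wrist_force: [0.2, 0.1, -1.1]
grip_width: 0.09
[0.58821407 0.20566262 0.28346203] [ 0.27240948  0.09619828 -1.48380459] [ 7.72306569e-01 -6.35249999e-01  6.63425517e-06 -4.03975729e-05]
```

View pics/scene3.png

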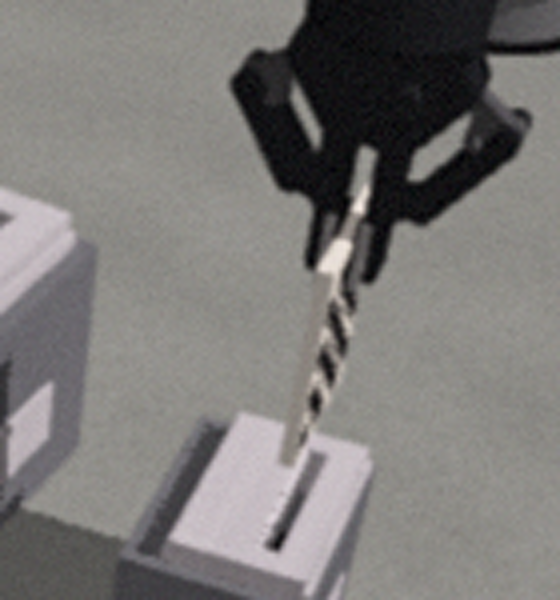

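View pics/top3.png

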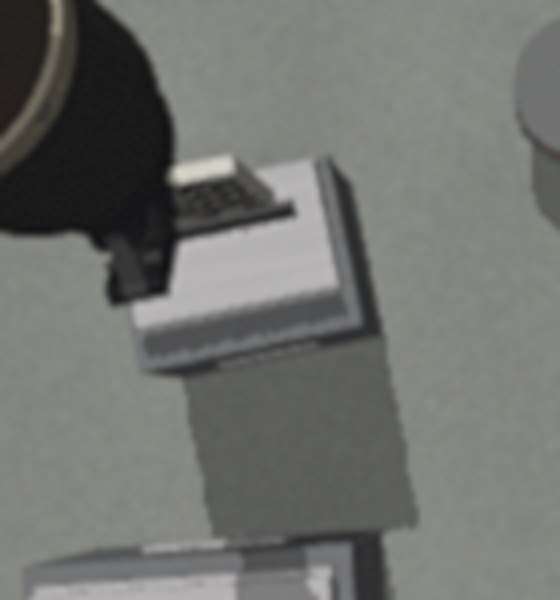

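Run:
```python
from h import *
t=imaging.capture("top"); s=imaging.capture("scene")
y=np.array([-.194,.981,0]);x=np.array([.981,.194,0]);C=np.array([.5882,.2057,.1765])
for o in (-.004,0,.004):
  p=C-.04*y+o*x; print(o,proj(s,p),proj(t,p))
print("top-edge near", proj(s,C-.04*y+[0,0,.11]),proj(t,C-.04*y+[0,0,.11]))
print(tri(t,(198.4,171),s,(372.1,155.3)))
print("slot px s", proj(s,C*[1,1,0]+[0,0,.125]),"t",proj(t,C*[1,1,0]+[0,0,.125]))
A=cv2.resize(s["frame"][90:190,330:410],None,fx=7,fy=6,interpolation=cv2.INTER_CUBIC)
cv2.imwrite("pics/s4.png",A)
```

```text
-0.004 [369.33122321 155.46004518] [198.54845805 170.34288698]
0 [371.32209735 156.04924401] [198.17162403 168.51508605]
0.004 [373.31840608 156.64005121] [197.79497862 166.68819995]
top-edge near [381.44862037 107.57447461] [187.74406339 160.00944846]
(array([0.59344339, 0.16779974, 0.17586571]), np.float64(0.006254295822119244))
slot px s [373.14384953 164.14921795] t [184.75703053 175.50609618]
```

View pics/s4.png

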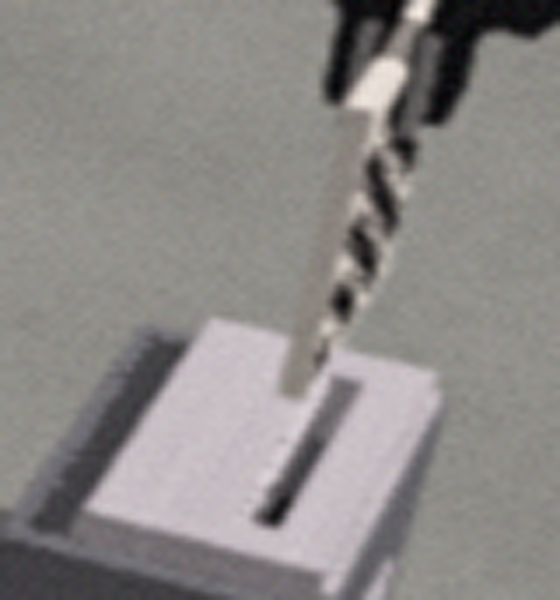

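The board's lower near corner appears at (371.7,156.3) against a predicted (371.3,156.0), so its pose in the hand is as expected. Descend, then feel.

```bash
python3 -m jog '[[[0.001,0,-0.01],0,0],[[0.001,0,-0.025],0,0],[[0.001,0,-0.037],0,0],[[0.001,0,-0.044],0,0],[[0.001,0,-0.046],0,0],[[0.001,0,-0.046],0,0]]'
python3 -m jog '[[[0,0,-0.001],0,0],[[0,0,-0.002],0,0],[[0,0,-0.003],0,0],[[0,0,-0.004],0,0],[[0,0,-0.005],0,0],[[0,0,-0.006],0,0],[[0,0,-0.006],0,0]]'
python3 -m jog '[[[0,0,-0.001],0,0],[[0,0,-0.002],0,0],[[0,0,-0.002],0,0]]'
```

```text
t: 7.48
tool_pos: [0.5891, 0.2063, 0.2366]
orientation: [0.773, -0.635, -0.0, 0.001]
wrist_force: [0.4, 0.2, -0.3]
grip_width: 0.086
t: 8.07
tool_pos: [0.5892, 0.2066, 0.2311]
orientation: [0.773, -0.635, -0.0, 0.0]
wrist_force: [-1.4, 0.2, -1.6]
grip_width: 0.086
t: 8.32
tool_pos: [0.5892, 0.2066, 0.229]
orientation: [0.773, -0.635, -0.0, 0.0]
wrist_force: [-0.5, -0.2, -1.1]
grip_width: 0.087
```

```bash
python3 -m jog '[[[0,0,-0.001],0,0],[[0,0,-0.002],0,0],[[0,0,-0.003],0,0],[[0,0,-0.003],0,0]]'
python3 -m jog '[[[0,0,-0.001],0,0],[[0,0,-0.002],0,0],[[0,0,-0.003],0,0],[[0,0,-0.003],0,0]]'
```

```text
t: 8.65
tool_pos: [0.5892, 0.2065, 0.226]
orientation: [0.773, -0.635, -0.0, 0.0]
wrist_force: [1.1, -0.2, -1.4]
grip_width: 0.086
t: 8.98
tool_pos: [0.5892, 0.2065, 0.223]
orientation: [0.773, -0.635, -0.0, 0.0]
wrist_force: [0.2, -0.4, -1.4]
grip_width: 0.083
```

No resistance 9 mm below the collar level, so the board is in the slot. Continue carefully.

```bash
python3 -m jog '[[[0,0,-0.002],0,0],[[0,0,-0.004],0,0],[[0,0,-0.006],0,0],[[0,0,-0.008],0,0],[[0,0,-0.01],0,0],[[0,0,-0.01],0,0]]'
python3 -m jog '[[[0,0,-0.002],0,0],[[0,0,-0.004],0,0],[[0,0,-0.006],0,0],[[0,0,-0.008],0,0],[[0,0,-0.01],0,0],[[0,0,-0.01],0,0]]'
python3 - <<'E'
from h import *
for n,(x,y) in (("scene",(300,60)),):
    c=imaging.capture(n); cv2.imwrite(f"pics/{n}5.png",cv2.resize(c["frame"][y:y+150,x:x+140],None,fx=4,fy=4,interpolation=cv2.INTER_CUBIC))
E
```

```text
t: 9.48
tool_pos: [0.5891, 0.2065, 0.2127]
orientation: [0.773, -0.635, -0.0, 0.0]
wrist_force: [-1.2, 0.3, -1.0]
grip_width: 0.084
t: 9.98
tool_pos: [0.589, 0.2065, 0.2027]
orientation: [0.773, -0.635, -0.0, 0.0]
wrist_force: [-0.3, -0.1, -1.4]
grip_width: 0.091
```

View pics/scene5.png

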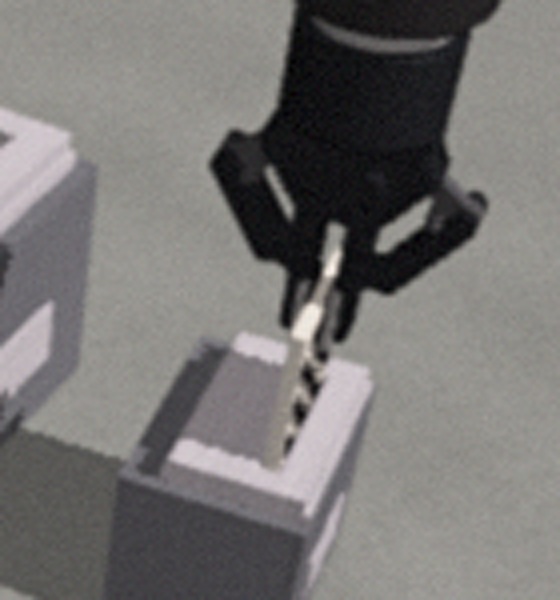

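Scene5 shows the board standing in the slot with its near lower end at about (275,465) in the crop. Continue down and feel for the lift.

```bash
python3 -m jog '[[[0,0,-0.002],0,0],[[0,0,-0.004],0,0],[[0,0,-0.006],0,0],[[0,0,-0.008],0,0],[[0,0,-0.01],0,0],[[0,0,-0.012],0,0],[[0,0,-0.014],0,0],[[0,0,-0.016],0,0],[[0,0,-0.017],0,0],[[0,0,-0.018],0,0]]'
python3 -m jog '[[[0,0,-0.001],0,0],[[0,0,-0.002],0,0],[[0,0,-0.003],0,0],[[0,0,-0.004],0,0]]'
python3 -m jog '[[[0,0,-0.001],0,0],[[0,0,-0.002],0,0],[[0,0,-0.003],0,0],[[0,0,-0.004],0,0]]'
```

```text
t: 10.87
tool_pos: [0.5893, 0.2066, 0.1851]
orientation: [0.773, -0.635, -0.0, 0.0]
wrist_force: [-0.4, 0.1, -2.0]
grip_width: 0.091
t: 11.2
tool_pos: [0.5893, 0.2066, 0.1813]
orientation: [0.773, -0.635, 0.0, -0.0]
wrist_force: [0.2, -0.2, -0.1]
grip_width: 0.088
t: 11.53
tool_pos: [0.5893, 0.2066, 0.1772]
orientation: [0.773, -0.635, -0.0, 0.0]
wrist_force: [0.0, -0.2, -1.6]
grip_width: 0.087
```

```bash
python3 -m jog '[[[0,0,-0.001],0,0],[[0,0,-0.002],0,0],[[0,0,-0.003],0,0],[[0,0,-0.004],0,0]]'
python3 -m jog '[[[0,0,-0.001],0,0],[[0,0,-0.002],0,0],[[0,0,-0.003],0,0],[[0,0,-0.004],0,0]]'
python3 -m jog '[[[0,0,-0.001],0,0],[[0,0,-0.002],0,0],[[0,0,-0.003],0,0],[[0,0,-0.004],0,0]]'
```

```text
t: 11.87
tool_pos: [0.5893, 0.2066, 0.1732]
orientation: [0.773, -0.635, 0.0, -0.0]
wrist_force: [0.8, -0.1, -1.6]
grip_width: 0.089
t: 12.2
tool_pos: [0.5894, 0.2066, 0.1694]
orientation: [0.773, -0.635, 0.0, -0.0]
wrist_force: [-0.9, -0.8, 3.4]
grip_width: 0.09
t: 12.53
tool_pos: [0.5894, 0.2066, 0.1657]
orientation: [0.773, -0.635, 0.0, -0.0]
wrist_force: [-1.5, -0.5, 4.7]
grip_width: 0.083
```

Lift touched at TCP z of about 0.170, and it yields at about 6 N. Continue to a fingertip height just above the collar.

```bash
python3 -m jog '[[[0,0,-0.001],0,0],[[0,0,-0.002],0,0],[[0,0,-0.003],0,0],[[0,0,-0.004],0,0]]'
python3 -m jog '[[[0,0,-0.001],0,0],[[0,0,-0.002],0,0],[[0,0,-0.003],0,0],[[0,0,-0.004],0,0],[[0,0,-0.004],0,0]]'
python3 - <<'E'
from h import *
for n,(x,y) in (("scene",(300,70)),):
    c=imaging.capture(n); cv2.imwrite(f"pics/{n}6.png",cv2.resize(c["frame"][y:y+150,x:x+140],None,fx=4,fy=4,interpolation=cv2.INTER_CUBIC))
E
```

```text
t: 12.87
tool_pos: [0.5894, 0.2066, 0.1613]
orientation: [0.773, -0.635, 0.0, -0.0]
wrist_force: [-0.2, -0.0, 4.5]
grip_width: 0.087
t: 13.28
tool_pos: [0.5893, 0.2066, 0.157]
orientation: [0.773, -0.635, -0.0, 0.0]
wrist_force: [-0.8, -0.8, 2.6]
grip_width: 0.089
```

View pics/scene6.png

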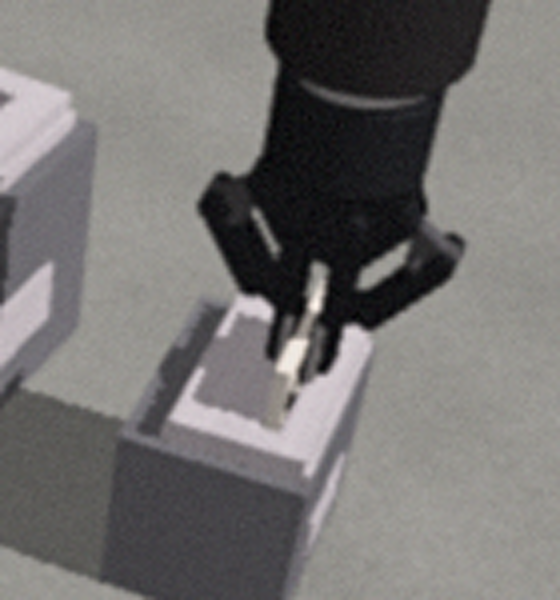

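Fingertips are now about 7 mm above the collar. Release, rise, close the fingers and press on the top edge.

```bash
python3 -m jog '[[[0,0,0],0,0.015],[[0,0,0],0,0.025],[[0,0,0],0,0.035],[[0,0,0],0,0.035],[[0,0,0.004],0,0.035],[[0,0,0.014],0,0.035],[[0,0,0.028],0,0.035],[[0,0,0.042],0,0.035],[[0,0,0.05],0,0.035],[[0,0,0.05],0,0.035]]'
python3 -m jog '[[[0,0,0],0,0],[[0,0,0],0,0],[[0,0,0],0,0],[[0,0,0],0,0],[[0,0,0],0,0],[[0,0,0],0,0]]'
python3 - <<'E'
from h import *
for n,(x,y) in (("scene",(300,70)),):
    c=imaging.capture(n); cv2.imwrite(f"pics/{n}7.png",cv2.resize(c["frame"][y:y+150,x:x+140],None,fx=4,fy=4,interpolation=cv2.INTER_CUBIC))
s=ctrl.state();print(s["tool_pos"],s["wrist_force"],s["grip_width"])
E
```

```text
t: 14.17
tool_pos: [0.5904, 0.2071, 0.2102]
orientation: [0.773, -0.635, 0.001, -0.002]
wrist_force: [-0.2, 0.4, 1.0]
grip_width: 0.41
t: 14.67
tool_pos: [0.5892, 0.2065, 0.2068]
orientation: [0.773, -0.635, -0.0, 0.0]
wrist_force: [0.6, 0.5, -1.1]
grip_width: 0.001
[0.58920678 0.20652548 0.20697954] [-1.04718822 -0.44362151  0.48103487] -0.0015658834631149387
```

View pics/scene7.png

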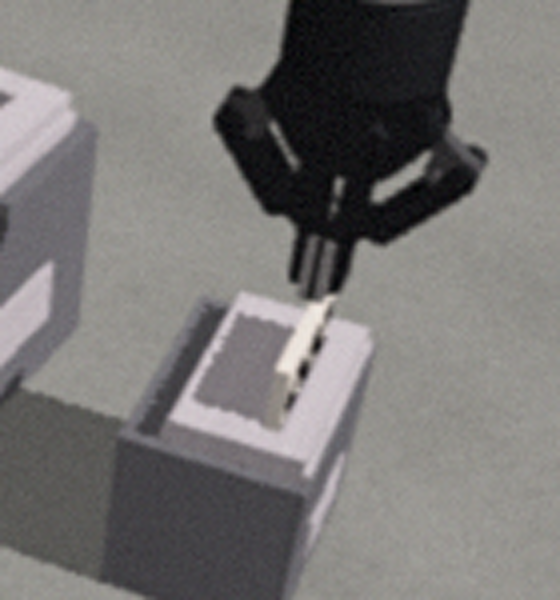

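Scene7: the board stands free in the slot, about 35 mm proud, with the closed fingertips above it. Push down gently.

```bash
python3 -m jog '[[[0,0,-0.004],0,0],[[0,0,-0.008],0,0],[[0,0,-0.012],0,0],[[0,0,-0.015],0,0],[[0,0,-0.017],0,0]]'
python3 -m jog '[[[0,0,-0.001],0,0],[[0,0,-0.002],0,0],[[0,0,-0.003],0,0],[[0,0,-0.004],0,0]]'
python3 -m jog '[[[0,0,-0.001],0,0],[[0,0,-0.002],0,0],[[0,0,-0.003],0,0],[[0,0,-0.004],0,0]]'
python3 -m jog '[[[0,0,-0.001],0,0],[[0,0,-0.002],0,0],[[0,0,-0.003],0,0],[[0,0,-0.004],0,0]]'
```

```text
t: 15.13
tool_pos: [0.589, 0.2064, 0.1895]
orientation: [0.773, -0.635, -0.0, 0.0]
wrist_force: [1.0, -0.2, 0.5]
grip_width: 0.001
t: 15.47
tool_pos: [0.5893, 0.2066, 0.1863]
orientation: [0.773, -0.635, 0.0, -0.0]
wrist_force: [0.5, -0.4, -0.4]
grip_width: -0.003
t: 15.8
tool_pos: [0.5897, 0.2067, 0.1829]
orientation: [0.773, -0.635, 0.0, -0.001]
wrist_force: [-0.1, -0.0, 4.1]
grip_width: 0.0
t: 16.13
tool_pos: [0.5894, 0.2066, 0.1783]
orientation: [0.773, -0.635, 0.0, -0.0]
wrist_force: [0.1, 0.3, 5.1]
grip_width: -0.001
```

```bash
for i in 1 ; do python3 -m jog '[[[0,0,-0.001],0,0],[[0,0,-0.002],0,0],[[0,0,-0.003],0,0],[[0,0,-0.004],0,0],[[0,0,-0.005],0,0]]'; done
python3 -m jog '[[[0,0,-0.001],0,0],[[0,0,-0.002],0,0],[[0,0,-0.003],0,0],[[0,0,-0.004],0,0],[[0,0,-0.005],0,0]]'
python3 -m jog '[[[0,0,-0.001],0,0],[[0,0,-0.002],0,0],[[0,0,-0.003],0,0],[[0,0,-0.004],0,0]]'
```

```text
t: 16.55
tool_pos: [0.5893, 0.2066, 0.1732]
orientation: [0.773, -0.635, -0.0, -0.0]
wrist_force: [-0.6, 0.9, 4.1]
grip_width: 0.005
t: 16.97
tool_pos: [0.5893, 0.2066, 0.1682]
orientation: [0.773, -0.635, -0.0, -0.0]
wrist_force: [0.6, 0.8, 4.3]
grip_width: 0.001
t: 17.3
tool_pos: [0.5893, 0.2066, 0.1642]
orientation: [0.773, -0.635, 0.0, -0.0]
wrist_force: [-0.5, 0.6, 4.5]
grip_width: 0.001
```

```bash
python3 -m jog '[[[0,0,-0.001],0,0],[[0,0,-0.002],0,0],[[0,0,-0.003],0,0],[[0,0,-0.004],0,0]]'
python3 -m jog '[[[0,0,-0.0005],0,0],[[0,0,-0.001],0,0],[[0,0,-0.0015],0,0],[[0,0,-0.002],0,0],[[0,0,-0.002],0,0]]'
python3 -m jog '[[[0,0,-0.0005],0,0],[[0,0,-0.001],0,0],[[0,0,-0.001],0,0]]'
python3 -m jog '[[[0,0,-0.0005],0,0],[[0,0,-0.001],0,0],[[0,0,-0.001],0,0]]'
```

```text
t: 17.63
tool_pos: [0.5893, 0.2066, 0.1602]
orientation: [0.773, -0.635, -0.0, -0.0]
wrist_force: [-0.2, 0.4, 3.9]
grip_width: 0.001
t: 18.05
tool_pos: [0.5892, 0.2065, 0.1582]
orientation: [0.773, -0.635, -0.0, 0.0]
wrist_force: [0.4, -0.0, 3.5]
grip_width: 0.001
t: 18.3
tool_pos: [0.5892, 0.2065, 0.1572]
orientation: [0.773, -0.635, -0.0, 0.0]
wrist_force: [-0.2, 1.6, 4.1]
grip_width: -0.002
t: 18.55
tool_pos: [0.5892, 0.2066, 0.1562]
orientation: [0.773, -0.635, -0.0, 0.0]
wrist_force: [-0.1, 0.2, 3.8]
grip_width: 0.001
```

```bash
python3 -m jog '[[[0,0,-0.0005],0,0],[[0,0,-0.001],0,0],[[0,0,-0.001],0,0]]'
python3 -m jog '[[[0,0,-0.0005],0,0],[[0,0,-0.0005],0,0]]'
python3 -m jog '[[[0,0,-0.0005],0,0],[[0,0,-0.0005],0,0]]'
```

```text
t: 18.8
tool_pos: [0.5892, 0.2066, 0.1552]
orientation: [0.773, -0.635, -0.0, 0.0]
wrist_force: [0.1, 0.3, 3.1]
grip_width: -0.001
t: 18.97
tool_pos: [0.5892, 0.2066, 0.1547]
orientation: [0.773, -0.635, -0.0, 0.0]
wrist_force: [1.1, -0.8, 3.4]
grip_width: 0.005
t: 19.13
tool_pos: [0.5892, 0.2066, 0.1542]
orientation: [0.773, -0.635, -0.0, 0.0]
wrist_force: [-0.2, -0.3, 3.6]
grip_width: -0.0
```

```bash
python3 -m jog '[[[0,0,-0.0003],0,0],[[0,0,-0.0003],0,0]]'
python3 -m jog '[[[0,0,-0.0003],0,0],[[0,0,-0.0003],0,0]]'
python3 -m jog '[[[0,0,-0.0003],0,0],[[0,0,-0.0003],0,0]]'
python3 - <<'E'
from h import *
for n,(x,y) in (("scene",(310,90)),):
    c=imaging.capture(n); cv2.imwrite(f"pics/{n}8.png",cv2.resize(c["frame"][y:y+110,x:x+110],None,fx=5,fy=5,interpolation=cv2.INTER_CUBIC))
E
```

```text
t: 19.3
tool_pos: [0.5893, 0.2066, 0.1541]
orientation: [0.773, -0.635, 0.0, -0.0]
wrist_force: [-0.3, 0.4, 5.2]
grip_width: -0.001
t: 19.47
tool_pos: [0.5895, 0.2067, 0.1541]
orientation: [0.773, -0.635, 0.0, -0.0]
wrist_force: [0.2, 0.2, 5.3]
grip_width: -0.001
t: 19.63
tool_pos: [0.5896, 0.2067, 0.154]
orientation: [0.773, -0.635, 0.0, -0.0]
wrist_force: [-0.9, 0.2, 6.4]
grip_width: 0.002
```

View pics/scene8.png

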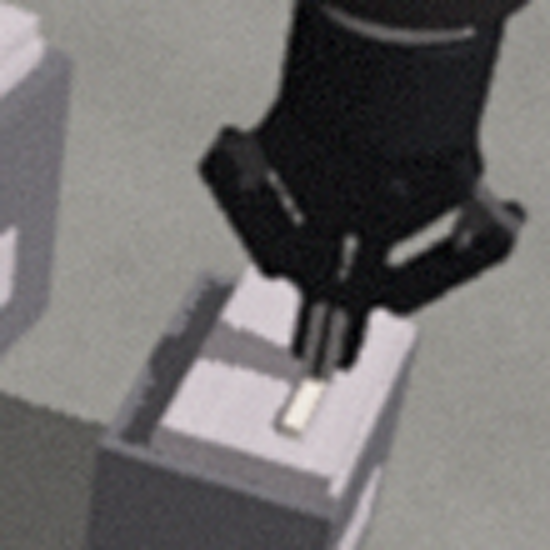

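The TCP stops at 0.154 while the force climbs: that is the hard stop, with fingertips at 0.129 as expected for home. Retract and check.

```bash
python3 -m jog '[[[0,0,0.004],0,0],[[0,0,0.015],0,0],[[0,0,0.035],0,0],[[0,0,0.06],0,0],[[0,0,0.09],0,0],[[0,0,0.12],0,0],[[0,0.03,0.13],0,0],[[-0.02,0.06,0.13],0,0],[[-0.03,0.1,0.13],0,0],[[-0.04,0.14,0.13],0,0],[[-0.05,0.18,0.13],0,0],[[-0.05,0.18,0.13],0,0]]'
python3 - <<'E'
from h import *
t=imaging.capture("top"); s=imaging.capture("scene")
A=cv2.resize(s["frame"][135:195,325:405],(400,300),interpolation=cv2.INTER_CUBIC)
B=cv2.resize(t["frame"][150:210,150:230],(400,300),interpolation=cv2.INTER_CUBIC)
cv2.imwrite("pics/fin.png",np.hstack([A,B])); cv2.imwrite("pics/finscene.png",s["frame"])
E
```

```text
t: 20.68
tool_pos: [0.5372, 0.3922, 0.2828]
orientation: [0.774, -0.633, -0.0, 0.0]
wrist_force: [0.5, -0.5, -0.7]
grip_width: -0.001
```

View pics/fin.png

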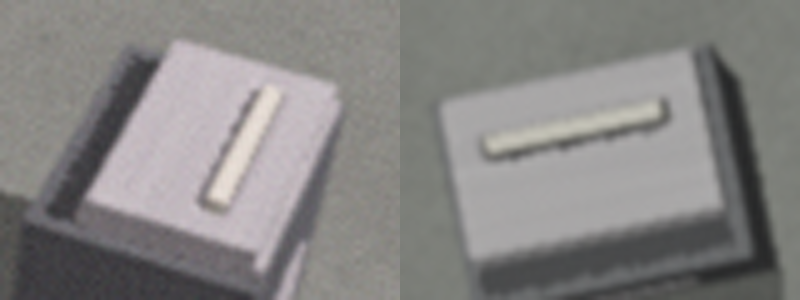

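View pics/finscene.png

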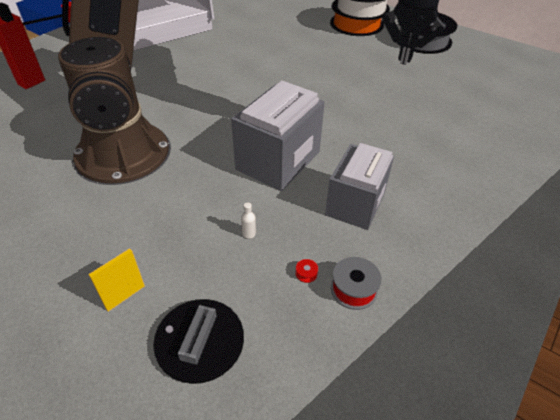

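The board is down in the slot, slightly proud, and the bystanders are at the same pixels as before: bottle (249,220), pulley (307,271), spool (356,282). A height check from both views, then hand in.

Run:
```python
from h import *
t=imaging.capture("top"); s=imaging.capture("scene")
print(tri(t,(201.8,171.8),s,(367.8,174.8)),tri(t,(167.4,178.8),s,(378.8,153.2)))
st=ctrl.state(); print(st["t"],st["tool_pos"],st["wrist_force"])
from bench import ticket; print(ticket.job_done())
```

```text
(array([0.59604322, 0.16723381, 0.12721458]), np.float64(0.0008443370738816445)) (array([0.58104818, 0.24439456, 0.12538254]), np.float64(0.0006309578832457842))
20.8833 [0.53905821 0.38619094 0.2833973 ] [ 0.10612635 -1.14728842  0.19985266]
the job is handed in; nothing more can be done
None
```

I lifted the white checkered board out of the stand and put it upright through the slot of the smaller case. I let go, pressed its top edge down with closed fingertips until it stopped, moved the arm clear and handed the job in at 20.9 s of the 67 s allowed. No verdict was reported.

- **Slot:** The board went in on the first try, with no measurable resistance at the collar.
- **Lift:** The lift took over with the board's lower edge about 63 mm up. I read 3–6 N at the wrist while pushing, well under the 30 N limit.
- **Home:** The fingertips stopped at 129 mm while the force rose, which matches the stated home height. A last measurement from the two cameras put the top edge at 125–127 mm. That is 2–4 mm lower than the fingertip reading; measuring by eye from coarse pixels would account for it, and either value is below the 132.5 mm limit.
- **Everything else:** In the last picture the board is upright in the slot, the gripper is clear, and the spool, bottle and pulley appear where they started.

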